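# Pair the bisque planters with their drip saucers

## Task

The clay pots on the ware board are fresh from the bisque firing: pick out the four planters and stand each one, upright and centred, in the drip saucer made for it: the small round one in the small round saucer, the large round one in the large round saucer, the square one in the square saucer and the trough in the oblong saucer, the last two with their sides parallel to the saucer's. Set them down rather than dropping them, as bisque chips easily, and leave the mug and the bud vase standing where they are on the board.

Things in the scene. Friction and masses are not known exactly. Their poses are not given: they have to be found in the camera images.
- planter_small: Small round planter, an open pot with a drain hole in its floor: 46 mm across at the rim, 40 mm at the foot, 52 mm high, wall 5 mm, about 0.08 kg. Plain reddish clay. Origin: centre of the underside, z up. It starts upright on the ware board: a plank 130 x 700 mm, 18 mm thick, lying roughly along y, with six pots in one row about 110 mm apart, in any order.
- planter_large: Large round planter, an open pot with a drain hole: 64 mm across at the rim, 58 mm at the foot, 70 mm high, wall 5 mm, about 0.18 kg. Plain reddish clay. Origin: centre of the underside, z up. It starts upright on the ware board.
- planter_square: Square planter, an open straight-sided pot with a drain hole: 56 x 56 mm, 62 mm high, wall 6 mm, about 0.17 kg. Plain reddish clay. Origin: centre of the underside, z up, x and y square to its sides. It starts upright on the ware board.
- planter_trough: Oblong planter (trough), an open straight-sided box with two drain holes: 96 mm long (its x) by 48 mm wide (its y), 50 mm high, wall 6 mm, about 0.18 kg. Plain reddish clay. Origin: centre of the underside, z up. It starts upright on the ware board, its length roughly across the board.
- saucer_small: Small round drip saucer, starts on the bench (z = 0), in the row of four saucers beyond the board, in any order; loose. 80 mm across the rim, 16 mm high, flat floor about 60 mm across whose top lies 6 mm above the underside. Plain reddish clay. Origin: centre of the underside, z up.
- saucer_large: Large round drip saucer, starts on the bench (z = 0), in the row of four saucers beyond the board, in any order; loose. 100 mm across the rim, 16 mm high, flat floor about 80 mm across, 6 mm above the underside. Plain reddish clay. Origin: centre of the underside, z up.
- saucer_square: Square drip saucer, starts on the bench (z = 0), in the row of four saucers beyond the board, in any order; loose. 88 x 88 mm, 16 mm high, wall 6 mm, so a flat floor of 76 x 76 mm, 6 mm above the underside. Plain reddish clay. Origin: centre of the underside, z up, x and y square to its sides.
- saucer_oblong: Oblong drip saucer, starts on the bench (z = 0), in the row of four saucers beyond the board, in any order; loose. 128 mm long (its x) by 80 mm wide (its y), 16 mm high, wall 6 mm, so a flat floor of 116 x 68 mm, 6 mm above the underside. Plain reddish clay. Origin: centre of the underside, z up.
- mug: Mug with a handle, not a planter: 72 mm across, 80 mm high; the handle stands out 37 mm on its +y side, roughly towards the saucers. Plain reddish clay. Origin: centre of the underside, z up. It stands in the row on the ware board and stays there.
- vase: Closed-shouldered bud vase with a narrow neck, not a planter: 58 mm across at the belly, 95 mm high. Plain reddish clay. Origin: centre of the underside, z up. It stands in the row on the ware board and stays there.
Things that resemble listed ones, but are neither listed nor needed, are in the scene too. Leave any blue or yellow look-alike of the planter_large alone. Leave any yellow look-alike of the saucer_oblong alone.

How it is judged:
At the end, for the whole second after the job is handed in: Each planter stands in its own saucer: centres within 10 mm, foot on the floor (under 10 mm above the saucer's underside), upright within 0.08 rad, square and oblong pairs parallel within 0.2 rad; saucers flat on the bench; all at rest (under 20 mm/s) (horizontal distance between planter_small and saucer_small below 0.01 m and z of planter_small in the frame of saucer_small below 0.01 m and angle between each of planter_small, saucer_small, planter_large, saucer_large, planter_square, saucer_square, planter_trough, saucer_oblong's own z axis and vertical below 0.08 rad and height (world z) of each of saucer_small, saucer_large, saucer_square, saucer_oblong below 0.006 m and linear speed of each of planter_small, saucer_small, planter_large, saucer_large, planter_square, saucer_square, planter_trough, saucer_oblong below 0.02 m/s and horizontal distance between planter_large and saucer_large below 0.01 m and z of planter_large in the frame of saucer_large below 0.01 m and horizontal distance between planter_square and saucer_square below 0.01 m and z of planter_square in the frame of saucer_square below 0.01 m and horizontal distance between planter_trough and saucer_oblong below 0.01 m and z of planter_trough in the frame of saucer_oblong below 0.01 m and (angle between the x axis of planter_square and the x axis of saucer_square, either way round below 0.2 rad or angle between the x axis of planter_square and the y axis of saucer_square, either way round below 0.2 rad) and angle between the x axis of planter_trough and the x axis of saucer_oblong, either way round below 0.2 rad); the robot touches nothing.
It fails at once if the mug on the board is shifted by more than 20 mm or tipped (distance of mug from where it was at the start of the episode above 0.02 m or angle between mug's own z axis and vertical above 0.3 rad).
It fails at once if the vase on the board is shifted by more than 20 mm or tipped (distance of vase from where it was at the start of the episode above 0.02 m or angle between vase's own z axis and vertical above 0.3 rad).
It fails at once if a planter is dropped (falls free faster than 0.6 m/s, which is a drop of about 20 mm) ((linear speed of planter_small above 0.6 m/s and contact force between the fingers and planter_small below 0.05 N) or (linear speed of planter_large above 0.6 m/s and contact force between the fingers and planter_large below 0.05 N) or (linear speed of planter_square above 0.6 m/s and contact force between the fingers and planter_square below 0.05 N) or (linear speed of planter_trough above 0.6 m/s and contact force between the fingers and planter_trough below 0.05 N)).
It also fails if it takes over 112 s, if anything falls off the work surface, if the arm or the gripper's body presses on something with over 40 N, if the wrist force passes 120 N, or if a joint passes its speed limit or range.

## Robot

A 6-joint arm with a two-finger parallel gripper is mounted at the origin on the work surface. World frame = base frame: x ahead of the robot, y to its left, z up, the work surface at z = 0. Lengths are in m, angles in rad, forces in N, time in s.
With the tool pointing down it reaches from about 0.425 to 0.95 m from the base axis. Payload 3.5 kg.
Tool frame: the origin (TCP) lies midway between the tips of the shut fingers; the grasp point (between the pads) lies 19 mm behind it (ctrl.hold_point_z is the distance from the TCP to the grasp point, in m); z points along the fingers, y is the line along which they close (so a half turn about z gives the same grasp; the last joint's range is limited). The gripper opens to 85 mm and grips with 20 to 120 N. Pads are 22 mm wide; open, the fingers measure 114 mm over their backs; the gripper's body (76 mm by 85 mm) begins 54 mm behind the grasp point. The pads swing forward as they close: fully open they stand 13 mm farther back than shut.
Start: joints at [-0.15, 0.286, 1.577, -0, 1.279, -0.15], TCP at [0.675, 0, 0.231] pointing down, gripper open.
Joint ranges: [-2.77, 2.77], [-0.9, 2.22], [0.21, 2.48], [-1.53, 4.67], [0.24, 2.81], [-2.84, 2.84]. Speed limits (rad/s): [2.79, 2.79, 3.14, 3.14, 3.14, 3.14].

## Interface

Orientations are given as a unit quaternion [x, y, z, w].
In Python, from plant import readout, cams, sign_off, ctrl gives the robot as it stands. The module is installed in compiled form; this text tells all that it offers.
- The arm moves only by the tool step_arm, never from a script. Its argument "increments" is a list of rows, each a list of 2 entries, a list of its own where there are three numbers: the shift along the world's x, y, z in mm, then the turn, a rotation vector about the world's x, y, z in rad. In form: [[[x, y, z], [rx, ry, rz]], ...]. A call has 1 to 8 rows; each row shifts and turns the commanded pose from where the row before left it; what a row does not reach is not made up. A row lasts 1/12 s, in which the tool goes at most 41.7 mm and 7.16 degrees, less where a joint would pass 70% of its speed; a pose out of reach is approached as far as the arm can. A call is refused whole if a number of a shift passes 41.7 or a number of a turn 0.125, either way. A call with a gripper value outside its range is refused whole. "fingers" is the opening, from -1 (shut) to 1 (fully open), set as the call begins (left out, the last holds). The fingers move at their own pace and stop on an object; "grip_force" is the grip in N (left out, the last holds). Time passes only in rows, so rows that do not move let the fingers close. It gives the time, the measured TCP pose, the force, the opening and the grip force at its end, in the units of the state.
- readout.get_state(): the state, without advancing time (a new reading comes with each control period).
- cams.read_camera(name): name is "scene" or "side" or "wrist"; returns the picture (384x512x3 uint8, red, green, blue); there is no depth.
- cams.get_calibration(name): a dict with "fx", "fy", "cx", "cy" (pixels), "eye" and "rotation" of the camera in the world; the wrist camera has in their place "T_tool_cam" (4x4, takes a point from camera to tool coordinates, whose origin is the TCP and whose axes are the flange's). Camera axes: x right, y up, looking along -z (the intrinsics and any distortion apply to the point x, -y, -z); pixel columns grow to the right and rows downward; lengths in m; the calibration is good to about 2 mm. The wrist camera is an equidistant fisheye: a pixel r from the principal point sees the ray r / f radians off the axis. A picture is of the moment at which its call begins: read the wrist's pose just before it. get_calibration takes no time and is no camera call.
- sign_off(): hands the job in; it is judged then, once.
The state is a dict: "time": time; "qpos": joint angles; "dq": joint speeds; "joint_efforts": joint torques, N m; "eef_pos": TCP position; "tcp_rot": TCP orientation; "contact_force": force on the tool from outside, world axes, zero at the start; "wrist_torque": the same for the moment, N m; "opening": opening from 0.0 (shut) to 1.0 (fully open); "finger_force": force on a finger pad.
Only numpy, scipy, OpenCV 4.12 (cv2) and the standard library are available. Lean on these libraries where they do the work, as an engineer would, in place of code of your own. Each camera call takes 0.05 s, during which the arm holds its last target. There are 200 camera calls.

## Working session

There is one attempt and no reset: what is moved stays moved. The work goes in short steps, Python scripts to look and compute and a tool call to move; the robot and the scene stay as the last step left them, time stands still between calls to the robot, and variables do not carry over. Pictures are saved under pics/ and viewed, at most 14 in all, crops included, and the job is handed in when it is done.

Besides the shell and the picture viewer there is one more tool, called after ">>>" by a JSON object that holds its "op" and its "data", one argument or row to a line. step_arm: Moves the arm, as the interface text tells. Its arguments: {"type":"object","properties":{"increments":{"type":"array","items":{"type":"array"}},"fingers":{"type":"number"},"grip_force":{"type":"number"}},"required":["increments"]}

```bash
mkdir -p pics; ls
python3 - <<'E'
from plant import readout,cams,ctrl
import cv2,numpy as np
print(readout.get_state()); print(ctrl.hold_point_z)
for n in ("scene","side","wrist"):
    print(n,cams.get_calibration(n))
    im=cams.read_camera(n); np.save(f"pics/{n}0.npy",im)
    cv2.imwrite(f"pics/{n}0.png",im[:,:,::-1])
a=cv2.imread("pics/scene0.png");b=cv2.imread("pics/side0.png")
cv2.imwrite("pics/both.png",cv2.resize(np.vstack([a,b]),None,fx=.78,fy=.78))
E
```

```text
pics
{'time': 0.0, 'qpos': array([-1.49957515e-01,  2.87141468e-01,  1.57820012e+00,  3.97158582e-05,
        1.27859277e+00, -1.50006463e-01]), 'dq': array([ 5.69489146e-05,  1.74032595e-03, -2.60167077e-04, -7.67948926e-04,
       -2.42067735e-05,  2.10968905e-04]), 'joint_efforts': array([-1.79628755e-04, -4.05981302e+01, -2.92628127e+01, -1.54224781e-04,
        5.81841552e-03,  3.74769741e-06]), 'eef_pos': array([6.74336572e-01, 1.68097636e-04, 2.29950796e-01]), 'tcp_rot': array([ 7.07093051e-01,  7.07119541e-01, -6.79613713e-04, -9.53609909e-04]), 'contact_force': array([0.22805896, 0.28061511, 0.71662683]), 'wrist_torque': array([-0.02074968, -0.02788547,  0.00216257]), 'finger_force': 0.0, 'opening': 1.0018730657600936}
0.0187
scene {'fx': 364.93152584963053, 'fy': 364.93152584963053, 'cx': 247.59393802146366, 'cy': 191.13344164247874, 'eye': array([ 1.20935523, -0.17083803,  0.90951123]), 'rotation': array([0.27859654, 0.19683359, 0.5536174 , 0.75970275])}
side {'fx': 397.5859962870128, 'fy': 397.5859962870128, 'cx': 254.69872587300893, 'cy': 194.4405851999366, 'eye': array([ 0.41727033, -0.63917691,  0.91691549]), 'rotation': array([ 0.33748561, -0.03421127, -0.08735842,  0.93664377])}
wrist {'fx': 297.3186396354542, 'fy': 297.3186396354542, 'cx': 253.33057490318657, 'cy': 193.52913287693755, 'T_tool_cam': array([[ 1.01725101e-04,  9.51331139e-01,  3.08170495e-01,
         7.80423751e-02],
       [ 9.99999984e-01, -5.04136782e-05, -1.74465105e-04,
         5.58188970e-04],
       [-1.50438079e-04,  3.08170508e-01, -9.51331128e-01,
        -1.41863201e-01],
       [ 0.00000000e+00,  0.00000000e+00,  0.00000000e+00,
         1.00000000e+00]])}
```

View pics/scene0.png

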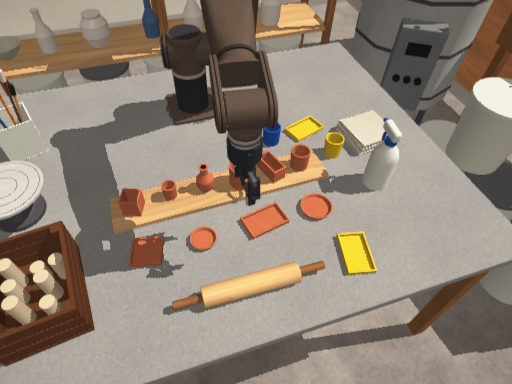

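View pics/side0.png

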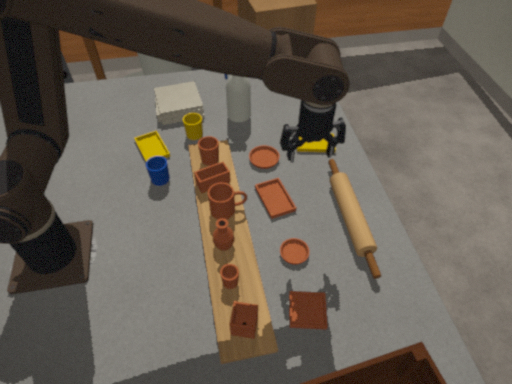

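View pics/wrist0.png

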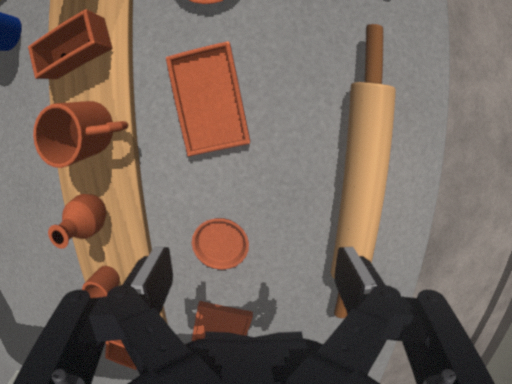

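The three views show the board order, from -y to +y: square, small, vase, mug, trough, large. The saucer order is square, small, oblong, large. In the wrist view the vase is at (80,220), the mug at (75,133), the trough at (70,45), the oblong saucer at (208,98) and the small saucer at (219,243). I'll sweep the wrist camera along the row so I can triangulate the rims.

>>> {"op": "step_arm", "data": {
  "increments": [
    [[-12.5,-33,0],[0,0,0]],
    [[-12.5,-33,0],[0,0,0]],
    [[-12.5,-33,0],[0,0,0]],
    [[-12.5,-33,0],[0,0,0]],
    [[-12.5,-33,0],[0,0,0]],
    [[-12.5,-33,0],[0,0,0]],
    [[0,0,0],[0,0,0]],
    [[0,0,0],[0,0,0]]
  ]
}}

```text
time: 0.82
eef_pos: [0.5992, -0.1995, 0.2309]
tcp_rot: [0.708, 0.706, 0.0, -0.0]
contact_force: [-0.4, -0.2, 0.0]
opening: 1.001
finger_force: 0.0
```

```bash
cat > h.py <<'E'
from plant import readout,cams,ctrl
import cv2,numpy as np,glob
from scipy.spatial.transform import Rotation as R
CAL=cams.get_calibration("wrist")
def snap(tag):
    s=readout.get_state(); im=cams.read_camera("wrist")
    np.savez(f"pics/w_{tag}.npz",im=im,p=s["eef_pos"],q=s["tcp_rot"]); cv2.imwrite(f"pics/w_{tag}.png",im[:,:,::-1])
    return im,s["eef_pos"],s["tcp_rot"]
def load(tag):
    d=np.load(f"pics/w_{tag}.npz"); return d["im"],d["p"],d["q"]
def rays(uv,p,q):
    "wrist pixels -> camera eye and unit rays in the world"
    uv=np.atleast_2d(uv).astype(float); c=CAL
    d=np.c_[(uv[:,0]-c["cx"])/c["fx"],(uv[:,1]-c["cy"])/c["fy"]]
    t=np.linalg.norm(d,axis=1,keepdims=True)+1e-9
    v=np.c_[d*np.sin(t)/t,np.cos(t)]*[1,-1,-1]
    M=R.from_quat(q).as_matrix()@c["T_tool_cam"][:3,:3]
    return R.from_quat(q).apply(c["T_tool_cam"][:3,3])+p, v@M.T
def plane(uv,p,q,z):
    e,v=rays(uv,p,q); return (e+v*((z-e[2])/v[:,2])[:,None])[:,:2]
def mask(im):
    h=cv2.cvtColor(im,cv2.COLOR_RGB2HSV)
    return (((h[...,0]<9)|(h[...,0]>172))&(h[...,1]>140)&(h[...,2]>40)).astype(np.uint8)*255
def blobs(im,amin=250):
    c,_=cv2.findContours(cv2.morphologyEx(mask(im),cv2.MORPH_OPEN,np.ones((3,3))),cv2.RETR_EXTERNAL,cv2.CHAIN_APPROX_NONE)
    return [k[:,0] for k in c if cv2.contourArea(k)>amin]
E
python3 - <<'E'
from h import *
im,p,q=snap("a"); print(p,q)
for k in blobs(im):
    c=k.mean(0); w=plane(k,p,q,.016); r=cv2.minAreaRect((w*1000).astype(np.float32)); print(c.round(),[np.round(x) for x in r])
E
```

```text
[ 0.59920085 -0.19954061  0.23090517] [ 7.08341158e-01  7.05870112e-01  3.15999219e-05 -4.31938123e-04]
[271. 215.] [array([ 620., -270.]), array([88., 85.]), np.float64(76.0)]
[279.  88.] [array([ 629., -114.]), array([69., 75.]), np.float64(90.0)]
[113.  44.] [array([420., -40.]), array([84., 40.]), np.float64(0.0)]
```

>>> {"op": "step_arm", "data": {
  "increments": [
    [[0,-35,0],[0,0,0]],
    [[0,-35,0],[0,0,0]],
    [[0,-35,0],[0,0,0]],
    [[0,-35,0],[0,0,0]],
    [[0,0,0],[0,0,0]],
    [[0,0,0],[0,0,0]]
  ]
}}

```text
time: 1.37
eef_pos: [0.6004, -0.3381, 0.2306]
tcp_rot: [0.707, 0.707, 0.0, -0.001]
contact_force: [-0.4, 0.6, -0.5]
opening: 1.0
finger_force: 0.0
```

Run:
```python
from h import *
im,p,q=snap("b"); print(p,q)
for k in blobs(im):
    c=k.mean(0); w=plane(k,p,q,.016); r=cv2.minAreaRect((w*1000).astype(np.float32)); print(c.round(),[np.round(x) for x in r])
```

```text
[ 0.60039428 -0.33806374  0.23059718] [ 7.07371217e-01  7.06841992e-01  2.11642294e-04 -5.60657556e-04]
[120. 145.] [array([ 432., -304.]), array([39., 66.]), np.float64(70.0)]
[134. 108.] [array([ 453., -266.]), array([18., 77.]), np.float64(75.0)]
[269. 109.] [array([ 620., -272.]), array([86., 85.]), np.float64(76.0)]
[277.   4.] [array([ 630., -141.]), array([60., 15.]), np.float64(2.0)]
```

>>> {"op": "step_arm", "data": {
  "increments": [
    [[0,40,0],[0,0,0]],
    [[0,40,0],[0,0,0]],
    [[0,40,0],[0,0,0]],
    [[0,40,0],[0,0,0]],
    [[0,40,0],[0,0,0]],
    [[0,40,0],[0,0,0]],
    [[0,40,0],[0,0,0]],
    [[0,40,0],[0,0,0]]
  ]
}}

```text
time: 2.08
eef_pos: [0.599, -0.0135, 0.2315]
tcp_rot: [0.706, 0.708, 0.0, -0.0]
contact_force: [1.0, 0.3, -0.4]
opening: 1.004
finger_force: 0.0
```

>>> {"op": "step_arm", "data": {
  "increments": [
    [[0,40,0],[0,0,0]],
    [[0,40,0],[0,0,0]],
    [[0,0,0],[0,0,0]],
    [[0,0,0],[0,0,0]]
  ]
}}

```text
time: 2.42
eef_pos: [0.5989, 0.0663, 0.2314]
tcp_rot: [0.705, 0.71, 0.0, -0.0]
contact_force: [0.7, 0.6, -0.5]
opening: 0.999
finger_force: 0.0
```

Run:
```python
from h import *
im,p,q=snap("c"); print(p,q)
for k in blobs(im):
    c=k.mean(0); w=plane(k,p,q,.016); r=cv2.minAreaRect((w*1000).astype(np.float32)); print(c.round(),[np.round(x) for x in r])
```

```text
[0.5989231  0.06631951 0.23142856] [ 7.04618459e-01  7.09586372e-01  3.01784398e-05 -8.65117109e-05]
[271. 283.] [array([ 629., -106.]), array([73., 74.]), np.float64(80.0)]
[130. 261.] [array([410., -83.]), array([112.,  29.]), np.float64(47.0)]
[128. 204.] [array([428.,  11.]), array([86., 49.]), np.float64(29.0)]
[123. 172.] [array([422.,  53.]), array([106.,  50.]), np.float64(16.0)]
[103. 110.] [array([406., 140.]), array([69., 24.]), np.float64(2.0)]
[269. 151.] [array([619.,  82.]), array([ 78., 126.]), np.float64(11.0)]
[275.  21.] [array([621., 237.]), array([96., 69.]), np.float64(2.0)]
```

>>> {"op": "step_arm", "data": {
  "increments": [
    [[0,35,0],[0,0,0]],
    [[0,35,0],[0,0,0]],
    [[0,35,0],[0,0,0]],
    [[0,35,0],[0,0,0]],
    [[0,0,0],[0,0,0]],
    [[0,0,0],[0,0,0]]
  ]
}}

```text
time: 2.97
eef_pos: [0.5997, 0.2027, 0.2312]
tcp_rot: [0.706, 0.708, -0.0, 0.0]
contact_force: [-0.7, 0.3, 0.5]
opening: 0.999
finger_force: 0.0
```

Run:
```python
from h import *
im,p,q=snap("d"); print(p,q)
for k in blobs(im):
    c=k.mean(0); w=plane(k,p,q,.016); r=cv2.minAreaRect((w*1000).astype(np.float32)); print(c.round(),[np.round(x) for x in r])
a=[load(t)[0][:,:,::-1] for t in "abcd"]
cv2.imwrite("pics/mont.png",cv2.resize(np.vstack([np.hstack(a[:2]),np.hstack(a[2:])]),(800,600),interpolation=cv2.INTER_AREA))
```

```text
[0.59971225 0.20267604 0.23116703] [ 7.06368940e-01  7.07843787e-01 -2.89178647e-04  9.93321427e-05]
[267. 247.] [array([618.,  85.]), array([ 77., 129.]), np.float64(11.0)]
[112. 210.] [array([406., 142.]), array([78., 59.]), np.float64(19.0)]
[108. 141.] [array([410., 238.]), array([32., 60.]), np.float64(67.0)]
[274. 117.] [array([620., 251.]), array([94., 95.]), np.float64(0.0)]
```

View pics/mont.png

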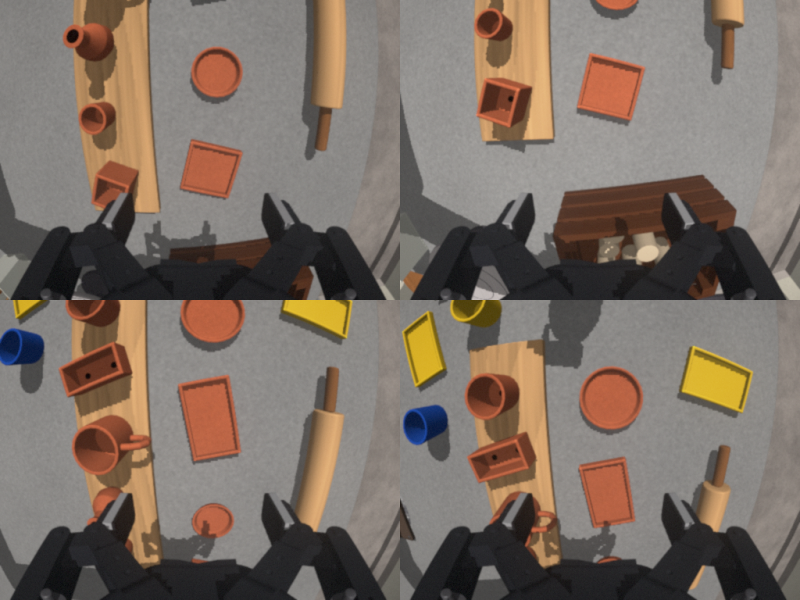

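The wrist montage shows the saucers clearly. They are square at about (620,-271), small at (629,-113), oblong at (618,84) and large at (620,251) mm, with sizes matching the text. The pots are seen too obliquely, so I'll repeat the sweep with the camera over the board.

>>> {"op": "step_arm", "data": {
  "increments": [
    [[-32,-5,0],[0,0,0]],
    [[-32,-5,0],[0,0,0]],
    [[-32,-5,0],[0,0,0]],
    [[-34,-5,0],[0,0,0]],
    [[0,0,0],[0,0,0]],
    [[0,0,0],[0,0,0]]
  ]
}}

```text
time: 3.52
eef_pos: [0.4689, 0.1804, 0.2311]
tcp_rot: [0.708, 0.706, -0.0, 0.0]
contact_force: [0.4, 0.0, 0.8]
opening: 0.995
finger_force: 0.0
```

```bash
python3 -c "
from h import *
print(snap('e')[1:])"
```

```text
(array([0.46887786, 0.18035467, 0.23106918]), array([ 7.07876449e-01,  7.06336235e-01, -6.34598975e-05,  2.27494815e-04]))
```

>>> {"op": "step_arm", "data": {
  "increments": [
    [[0,-35,0],[0,0,0]],
    [[0,-35,0],[0,0,0]],
    [[0,-40,0],[0,0,0]],
    [[0,0,0],[0,0,0]],
    [[0,0,0],[0,0,0]]
  ]
}}

```text
time: 3.98
eef_pos: [0.4718, 0.0693, 0.2321]
tcp_rot: [0.709, 0.705, 0.001, 0.001]
contact_force: [0.5, -0.3, -0.4]
opening: 1.001
finger_force: 0.0
```

```bash
python3 -c "
from h import *
print(snap('f')[1:])"
```

```text
(array([0.47176534, 0.06932074, 0.23209305]), array([7.09089343e-01, 7.05118167e-01, 5.28967812e-04, 6.27487383e-04]))
```

>>> {"op": "step_arm", "data": {
  "increments": [
    [[0,-40,0],[0,0,0]],
    [[0,-40,0],[0,0,0]],
    [[0,-40,0],[0,0,0]],
    [[0,-40,0],[0,0,0]],
    [[0,-40,0],[0,0,0]],
    [[0,-40,0],[0,0,0]],
    [[0,-40,0],[0,0,0]],
    [[0,0,0],[0,0,0]]
  ]
}}

```text
time: 4.7
eef_pos: [0.4709, -0.2135, 0.2318]
tcp_rot: [0.709, 0.706, -0.001, 0.002]
contact_force: [-0.0, 0.2, -0.1]
opening: 1.001
finger_force: 0.0
```

>>> {"op": "step_arm", "data": {
  "increments": [
    [[0,0,0],[0,0,0]]
  ]
}}

```text
time: 4.78
eef_pos: [0.4708, -0.2093, 0.2313]
tcp_rot: [0.708, 0.706, 0.0, -0.0]
contact_force: [0.1, -0.1, 0.1]
opening: 1.0
finger_force: 0.0
```

```bash
python3 -c "
from h import *
print(snap('g')[1:])"
```

```text
(array([ 0.47075472, -0.20930641,  0.23130427]), array([ 7.07936511e-01,  7.06276038e-01,  1.80570818e-04, -1.51280132e-04]))
```

>>> {"op": "step_arm", "data": {
  "increments": [
    [[0,-40,0],[0,0,0]],
    [[0,-40,0],[0,0,0]],
    [[0,-40,0],[0,0,0]],
    [[0,0,0],[0,0,0]],
    [[0,0,0],[0,0,0]]
  ]
}}

```text
time: 5.25
eef_pos: [0.4707, -0.3277, 0.231]
tcp_rot: [0.707, 0.707, 0.0, -0.0]
contact_force: [0.3, -0.1, -0.5]
opening: 1.003
finger_force: 0.0
```

Run:
```python
from h import *
print(snap('h')[1:])
def mask2(im):
    lab=cv2.cvtColor(im,cv2.COLOR_RGB2HSV); h,s,v=cv2.split(lab)
    return (((h<11)|(h>170))&(s>110)&(v>25)).astype(np.uint8)*255
a=[]
for t in "efgh":
    im,p,q=load(t); o=im[:,:,::-1].copy(); 
    m=cv2.morphologyEx(cv2.morphologyEx(mask2(im),cv2.MORPH_CLOSE,np.ones((5,5))),cv2.MORPH_OPEN,np.ones((3,3)))
    m[300:]=0
    c,_=cv2.findContours(m,cv2.RETR_EXTERNAL,cv2.CHAIN_APPROX_NONE)
    for k in c:
        if cv2.contourArea(k)<250: continue
        cv2.drawContours(o,[k],-1,(0,255,0),1)
        x=k[:,0].mean(0); print(t,x.round(),cv2.contourArea(k))
    a.append(o)
cv2.imwrite("pics/mont2.png",cv2.resize(np.vstack([np.hstack(a[:2]),np.hstack(a[2:])]),(800,600),interpolation=cv2.INTER_AREA))
```

```text
(array([ 0.47073328, -0.32773611,  0.23099004]), array([ 7.07066538e-01,  7.07146828e-01,  2.70264284e-04, -4.48165198e-04]))
e [255. 271.] 4003.5
e [358. 226.] 3544.5
e [233. 186.] 4062.5
e [372. 111.] 4117.5
e [231.  95.] 3234.0
f [234. 273.] 1767.5
f [252. 189.] 4859.5
f [364. 153.] 5345.5
f [227.  86.] 4070.5
f [369.  27.] 3601.0
f [229.  10.] 1143.5
g [248. 235.] 2908.0
g [360. 208.] 3564.5
g [231. 140.] 1391.0
g [377.  90.] 2563.5
g [231.  33.] 2185.0
h [322. 275.] 1371.0
h [432. 265.] 6696.0
h [246. 137.] 2968.5
h [368. 123.] 4196.5
h [231.  28.] 1480.5
h [378.  11.] 1264.5
```

View pics/mont2.png

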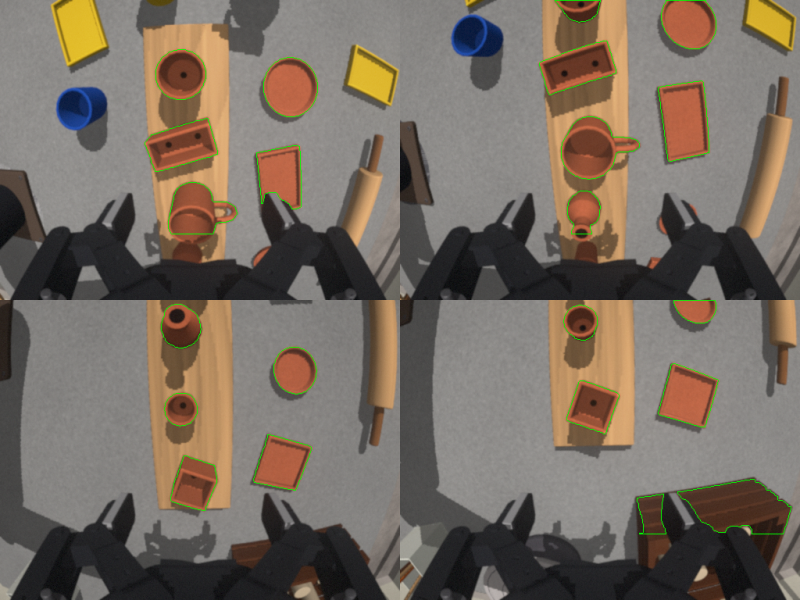

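Segmentation is clean and all rims are visible. Next I compute rim heights from view pairs (x=0.60 against x=0.47), then poses on the rim planes.

```bash
cat >> h.py <<'E'
Q0=np.array([.70711,.70711,0,0])
def mask2(im):
    h,s,v=cv2.split(cv2.cvtColor(im,cv2.COLOR_RGB2HSV))
    m=(((h<11)|(h>170))&(s>110)&(v>25)).astype(np.uint8)*255
    m=cv2.morphologyEx(cv2.morphologyEx(m,cv2.MORPH_CLOSE,np.ones((5,5))),cv2.MORPH_OPEN,np.ones((3,3))); m[300:]=0
    return m
def blob(tag,xy,z):
    "hull of the clay blob nearest to world point xy (m) on plane z"
    im,p,_=load(tag)
    c,_=cv2.findContours(mask2(im),cv2.RETR_EXTERNAL,cv2.CHAIN_APPROX_NONE)
    c=[k[:,0] for k in c if cv2.contourArea(k)>250]
    k=min(c,key=lambda k:np.linalg.norm(plane(k,p,Q0,z).mean(0)-xy))
    return cv2.convexHull(k)[:,0],p
def rect(w):
    b=cv2.boxPoints(cv2.minAreaRect((w*1000).astype(np.float32))); e=[b[1]-b[0],b[2]-b[1]]; l=[np.linalg.norm(x) for x in e]
    i=int(np.argmax(l)); return b.mean(0).round(1),np.round([l[i],l[1-i]],1),round(float(np.degrees(np.arctan2(e[i][1],e[i][0])))%180,1)
E
python3 - <<'E'
from h import *
from scipy.optimize import brentq
# name: near view, other view, guess xy, z rim, side of rim seen in both
T=dict(small=("g","a",(.445,-.18),.070,-1),large=("e","d",(.445,.25),.088,-1),square=("h","b",(.46,-.29),.08,-1),trough=("f","d",(.445,.145),.068,-1),
 s_small=("a","g",(.629,-.113),.016,1),s_large=("d","e",(.62,.251),.016,1),s_square=("b","h",(.62,-.271),.016,1),s_oblong=("c","f",(.618,.083),.016,1))
for n,(a,b,g,z,s) in T.items():
    A,pa=blob(a,g,z);B,pb=blob(b,g,z)
    f=lambda z:(plane(A,pa,Q0,z)[:,0]*s).max()-(plane(B,pb,Q0,z)[:,0]*s).max()
    try: zz=brentq(f,-.1,.2)
    except Exception: zz=np.nan
    w=plane(A,pa,Q0,z); c,r=cv2.minEnclosingCircle((w*1000).astype(np.float32))
    print(n,"z",round(zz*1000),"rect",*rect(w),"circ",np.round(c,1),round(2*r,1),"| other",rect(plane(B,pb,Q0,z))[0])
E
```

```text
small z 68 rect [ 448.4 -172. ] [43.8 43.3] 89.7 circ [ 448.8 -171.4] 45.3 | other [ 456.6 -171.6]
large z 87 rect [448.2 263.8] [61.8 60.9] 89.0 circ [447.9 263.8] 62.9 | other [458.8 263.7]
square z 78 rect [ 464.4 -285.6] [56.6 54.8] 70.2 circ [ 464.4 -286.3] 75.4 | other [ 473.6 -285.7]
trough z 66 rect [445.  163.1] [94.9 48. ] 17.2 circ [445.4 162.5] 103.2 | other [454.4 169.7]
s_small z 17 rect [ 628. -111.] [77.4 76.2] 90.9 circ [ 628.3 -110.8] 78.1 | other [ 627.3 -110.7]
s_large z 13 rect [620.6 250.7] [97.5 96.7] 90.2 circ [620.6 250.5] 98.2 | other [619.7 251.2]
s_square z 14 rect [ 620.2 -272.6] [86.9 86.2] 76.6 circ [ 619.8 -272.2] 119.7 | other [ 617.9 -272.1]
s_oblong z 13 rect [618.8  81.5] [126.7  79. ] 100.8 circ [618.5  81.7] 146.4 | other [616.3  82.7]
```

Measured rim heights are within 3 mm of the given sizes: 68, 87, 78 and 66 mm against 70, 88, 80 and 68, with saucers at 13–17 against 16. I start with the square planter: centre (464.4,-285.6), closing axis at -19.8°.

>>> {"op": "step_arm", "data": {
  "increments": [
    [[-2,14,0],[0,0,-0.115]],
    [[-2,14,0],[0,0,-0.115]],
    [[-2,14,0],[0,0,-0.116]],
    [[0,0,-35],[0,0,0]],
    [[0,0,-35],[0,0,0]],
    [[0,0,-20],[0,0,0]],
    [[0,0,0],[0,0,0]],
    [[0,0,0],[0,0,0]]
  ],
  "fingers": 1,
  "grip_force": 35
}}

```text
time: 5.97
eef_pos: [0.4639, -0.2835, 0.1406]
tcp_rot: [0.817, 0.576, -0.0, -0.001]
contact_force: [0.3, -0.4, 0.8]
opening: 1.002
finger_force: 0.0
```

```bash
cat >> h.py <<'E'
def st():
    "mean of two readings, position in mm and yaw of the closing axis in deg (0 = along x)"
    s=readout.get_state(); m=R.from_quat(s["tcp_rot"]).as_matrix()
    print("t",round(s["time"],2),"p",(s["eef_pos"]*1000).round(1),"yaw",round(float(np.degrees(np.arctan2(m[1,1],m[0,1]))),1),"tilt",m[:2,2].round(3),"F",s["contact_force"].round(1),"open",round(s["opening"],3),"ff",round(s["finger_force"],1),"q6",s["qpos"].round(2))
E
python3 -c "
from h import *
st()"
```

```text
t 5.97 p [ 463.9 -283.5  140.6] yaw -19.7 tilt [-0.002  0.002] F [ 0.3 -0.4  0.8] open 1.002 ff 0.0 q6 [-0.74  0.09  1.97  0.    1.08 -0.39]
```

>>> {"op": "step_arm", "data": {
  "increments": [
    [[0,-2,-30],[0,0,0]],
    [[0,0,-30],[0,0,0]],
    [[0,0,-25],[0,0,0]],
    [[0,0,-16],[0,0,0]],
    [[0,0,0],[0,0,0]],
    [[0,0,0],[0,0,0]]
  ]
}}

```text
time: 6.47
eef_pos: [0.4651, -0.2881, 0.0419]
tcp_rot: [0.818, 0.575, 0.0, 0.001]
contact_force: [-0.2, 0.0, 0.2]
opening: 1.001
finger_force: 0.0
```

>>> {"op": "step_arm", "data": {
  "increments": [
    [[0,0,0],[0,0,0]],
    [[0,0,0],[0,0,0]],
    [[0,0,0],[0,0,0]],
    [[0,0,0],[0,0,0]],
    [[0,0,0],[0,0,0]],
    [[0,0,0],[0,0,0]],
    [[0,0,0],[0,0,0]],
    [[0,0,0],[0,0,0]]
  ],
  "fingers": -1
}}

```text
time: 7.13
eef_pos: [0.4653, -0.289, 0.0428]
tcp_rot: [0.818, 0.575, 0.0, 0.002]
contact_force: [-0.7, 1.4, 7.3]
opening: 0.65
finger_force: 39.1
```

```bash
python3 -c "
from h import *
st()
a=cams.read_camera('scene');b=cams.read_camera('side')
cv2.imwrite('pics/g1.png',np.hstack([a[150:300,60:360],b[200:350,150:450]])[:,:,::-1])"
```

```text
t 7.13 p [ 465.3 -289.    42.8] yaw -19.8 tilt [ 0.003 -0.002] F [-0.7  1.4  7.3] open 0.65 ff 39.1 q6 [-0.74  0.24  2.01  0.    0.88 -0.4 ]
```

View pics/g1.png

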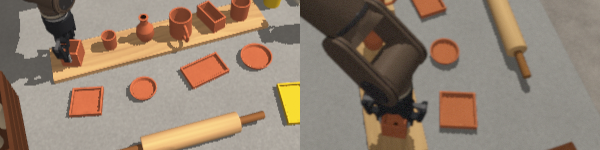

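The square planter is gripped at opening 0.65 (about 55 mm). In the picture the gripper straddles it at about (68,50) in the scene crop. Lifting and carrying.

>>> {"op": "step_arm", "data": {
  "increments": [
    [[0,0,15],[0,0,0]],
    [[0,0,25],[0,0,0]],
    [[10,0,20],[0,0,0]],
    [[32,3,0],[0,0,0.04]],
    [[36,4,0],[0,0,0.04]],
    [[36,4,0],[0,0,0.032]],
    [[30,3,0],[0,0,0]],
    [[10,0,0],[0,0,0]]
  ]
}}

```text
time: 7.9
eef_pos: [0.6215, -0.2731, 0.1007]
tcp_rot: [0.784, 0.62, 0.001, 0.001]
contact_force: [-0.6, -0.6, -2.0]
opening: 0.653
finger_force: 38.7
```

>>> {"op": "step_arm", "data": {
  "increments": [
    [[0,0,0],[0,0,0]],
    [[0,0,0],[0,0,0]],
    [[0,0,0],[0,0,0]]
  ]
}}

```text
time: 8.15
eef_pos: [0.6164, -0.2739, 0.0996]
tcp_rot: [0.785, 0.62, -0.001, -0.001]
contact_force: [-0.8, 0.3, -2.5]
opening: 0.65
finger_force: 38.7
```

```bash
python3 -c "
from h import *
st(); snap('i'); st()"
```

```text
t 8.15 p [ 616.4 -273.9   99.6] yaw -13.4 tilt [-0.002  0.001] F [-0.8  0.3 -2.5] open 0.65 ff 38.7 q6 [-0.57  0.41  1.67 -0.    1.06 -0.33]
t 8.2 p [ 616.4 -274.    99.7] yaw -13.5 tilt [-0.002  0.001] F [ 0.3 -0.  -1.8] open 0.652 ff 38.7 q6 [-0.57  0.41  1.67 -0.    1.06 -0.33]
```

View pics/w_i.png

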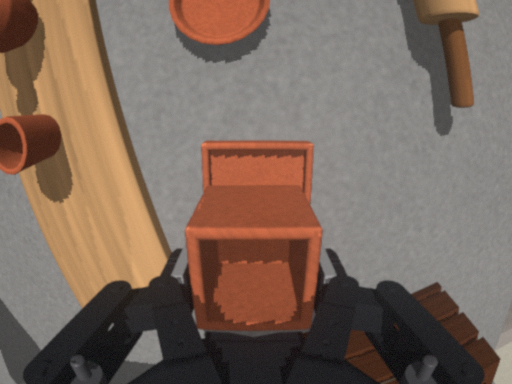

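The wrist view shows the pot rim (columns 187–321, far edge at row ~226) in front of the saucer (far edge at row ~142, columns 203–313). I use these edges for the pot's offset in the hand.

```bash
cat >> h.py <<'E'
def tool2(w,p,yawdeg):
    "world xy (m) -> mm along closing axis (u) and across it (v), from the TCP"
    d=(np.asarray(w)-p[:2])*1000; a=np.radians(yawdeg); return np.round([d@[np.cos(a),np.sin(a)],d@[-np.sin(a),np.cos(a)]],1)
E
python3 - <<'E'
from h import *
im,p,q=load('i')
for n,uv,z in (("rim far L",(188,228),.137),("rim far R",(320,228),.137),("rim near",(254,331),.137),("saucer far L",(203,142),.016),("saucer far R",(313,142),.016)):
    print(n,tool2(plane(uv,p,q,z)[0],p,-13.4))
E
```

```text
rim far L [-24.7  30.1]
rim far R [27.1 30.2]
rim near [  1.2 -24.2]
saucer far L [-38.1  46.9]
saucer far R [46.7 47. ]
```

>>> {"op": "step_arm", "data": {
  "increments": [
    [[3,0,-20],[0,0,0]],
    [[0,0,-22],[0,0,0]],
    [[0,0,-14],[0,0,0]],
    [[0,0,-6],[0,0,0]],
    [[0,0,-3],[0,0,0]],
    [[0,0,0],[0,0,0]],
    [[0,0,0],[0,0,0]]
  ]
}}

```text
time: 8.78
eef_pos: [0.6214, -0.2745, 0.0364]
tcp_rot: [0.785, 0.62, 0.0, 0.001]
contact_force: [0.3, -0.4, -1.4]
opening: 0.649
finger_force: 38.6
```

>>> {"op": "step_arm", "data": {
  "increments": [
    [[0,0,-1.5],[0,0,0]],
    [[0,0,0],[0,0,0]],
    [[0,0,0],[0,0,0]]
  ]
}}

```text
time: 9.03
eef_pos: [0.6215, -0.2742, 0.0347]
tcp_rot: [0.785, 0.62, 0.0, 0.001]
contact_force: [0.2, -0.2, -2.3]
opening: 0.653
finger_force: 38.6
```

>>> {"op": "step_arm", "data": {
  "increments": [
    [[0,0,-1.5],[0,0,0]],
    [[0,0,0],[0,0,0]],
    [[0,0,0],[0,0,0]]
  ]
}}

```text
time: 9.28
eef_pos: [0.6209, -0.2739, 0.0323]
tcp_rot: [0.785, 0.62, -0.0, -0.0]
contact_force: [-0.2, 0.8, -2.3]
opening: 0.651
finger_force: 38.6
```

>>> {"op": "step_arm", "data": {
  "increments": [
    [[0,0,-1.5],[0,0,0]],
    [[0,0,0],[0,0,0]],
    [[0,0,0],[0,0,0]]
  ]
}}

```text
time: 9.53
eef_pos: [0.6212, -0.2741, 0.031]
tcp_rot: [0.785, 0.62, 0.0, 0.0]
contact_force: [0.1, -0.1, -1.5]
opening: 0.649
finger_force: 38.6
```

>>> {"op": "step_arm", "data": {
  "increments": [
    [[0,0,-1],[0,0,0]],
    [[0,0,0],[0,0,0]],
    [[0,0,0],[0,0,0]]
  ]
}}

```text
time: 9.78
eef_pos: [0.6212, -0.2741, 0.0309]
tcp_rot: [0.785, 0.62, -0.0, 0.0]
contact_force: [-3.4, 2.1, 4.6]
opening: 0.653
finger_force: 39.3
```

Contact felt (+4.6 N). Release and go to the small planter.

>>> {"op": "step_arm", "data": {
  "increments": [
    [[0,0,0],[0,0,0]],
    [[0,0,0],[0,0,0]],
    [[0,0,0],[0,0,0]],
    [[0,0,0],[0,0,0]],
    [[0,0,0],[0,0,0]],
    [[0,0,5],[0,0,0]],
    [[0,0,20],[0,0,0]],
    [[0,0,35],[0,0,0]]
  ],
  "fingers": 1
}}

```text
time: 10.45
eef_pos: [0.6179, -0.2722, 0.0854]
tcp_rot: [0.785, 0.62, -0.002, -0.005]
contact_force: [0.8, -0.1, -1.6]
opening: 0.999
finger_force: 0.0
```

>>> {"op": "step_arm", "data": {
  "increments": [
    [[0,0,40],[0,0,0.117]],
    [[0,0,39],[0,0,0.117]],
    [[-34,20,0],[0,0,0]],
    [[-34,20,0],[0,0,0]],
    [[-34,20,0],[0,0,0]],
    [[-34,21,0],[0,0,0]],
    [[-36,21,0],[0,0,0]],
    [[0,0,0],[0,0,0]]
  ]
}}

```text
time: 11.12
eef_pos: [0.4412, -0.1663, 0.1648]
tcp_rot: [0.707, 0.708, -0.001, -0.005]
contact_force: [-0.4, 1.4, -2.1]
opening: 1.0
finger_force: 0.0
```

>>> {"op": "step_arm", "data": {
  "increments": [
    [[0,0,0],[0,0,0]],
    [[0,0,0],[0,0,0]]
  ]
}}

```text
time: 11.28
eef_pos: [0.4498, -0.1725, 0.17]
tcp_rot: [0.707, 0.707, 0.0, 0.001]
contact_force: [0.5, -0.1, -0.1]
opening: 1.001
finger_force: 0.0
```

```bash
python3 -c "
from h import *
st(); snap('j'); st()
a=cams.read_camera('scene')
cv2.imwrite('pics/s1.png',cv2.resize(np.hstack([a[150:300,60:260],load('j')[0][100:250,100:300]])[:,:,::-1],None,fx=2,fy=2))"
```

```text
t 11.28 p [ 449.8 -172.5  170. ] yaw 0.0 tilt [ 0.003 -0.002] F [ 0.5 -0.1 -0.1] open 1.001 ff 0.0 q6 [-0.58 -0.09  2.1  -0.    1.13 -0.58]
t 11.33 p [ 450.5 -173.   170.3] yaw -0.0 tilt [ 0.003 -0.002] F [ 0.6 -0.1  0.1] open 1.003 ff 0.0 q6 [-0.58 -0.09  2.1  -0.    1.13 -0.58]
```

View pics/s1.png

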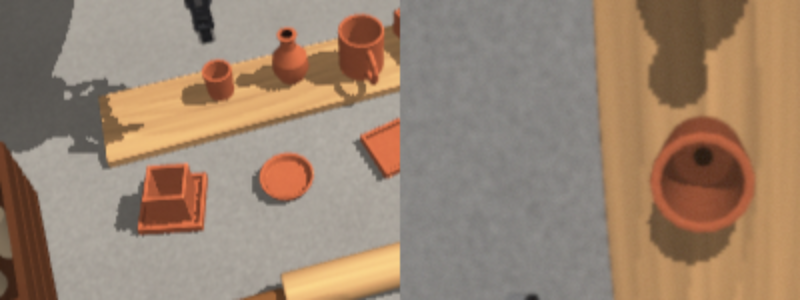

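The square planter sits in its saucer at (170,195) in the enlarged crop. The small rim, at wrist pixel (251,191), is right under the TCP. Descending.

>>> {"op": "step_arm", "data": {
  "increments": [
    [[-1,0,-35],[0,0,0]],
    [[0,0,-35],[0,0,0]],
    [[0,0,-35],[0,0,0]],
    [[0,0,-22],[0,0,0]],
    [[0,0,-10],[0,0,0]],
    [[0,0,0],[0,0,0]],
    [[0,0,0],[0,0,0]]
  ]
}}

```text
time: 11.97
eef_pos: [0.4492, -0.1728, 0.0323]
tcp_rot: [0.707, 0.707, 0.0, 0.0]
contact_force: [-0.4, -0.3, 0.2]
opening: 1.002
finger_force: 0.0
```

>>> {"op": "step_arm", "data": {
  "increments": [
    [[0,0,0],[0,0,0]],
    [[0,0,0],[0,0,0]],
    [[0,0,0],[0,0,0]],
    [[0,0,0],[0,0,0]],
    [[0,0,0],[0,0,0]],
    [[0,0,0],[0,0,0]],
    [[0,0,0],[0,0,0]],
    [[0,0,0],[0,0,0]]
  ],
  "fingers": -1,
  "grip_force": 30
}}

```text
time: 12.63
eef_pos: [0.449, -0.1727, 0.0336]
tcp_rot: [0.707, 0.707, 0.0, 0.001]
contact_force: [-1.6, 0.9, 6.1]
opening: 0.529
finger_force: 30.0
```

```bash
python3 -c "
from h import *
st()"
```

```text
t 12.63 p [ 449.  -172.7   33.6] yaw 0.0 tilt [ 0.002 -0.002] F [-1.6  0.9  6.1] open 0.529 ff 30.0 q6 [-0.58  0.13  2.17 -0.    0.84 -0.58]
```

>>> {"op": "step_arm", "data": {
  "increments": [
    [[0,0,15],[0,0,0]],
    [[0,0,25],[0,0,0]],
    [[15,2,25],[0,0,0]],
    [[33,12,0],[0,0,0]],
    [[36,13,0],[0,0,0]],
    [[36,13,0],[0,0,0]],
    [[34,12,0],[0,0,0]],
    [[25,10,0],[0,0,0]]
  ]
}}

```text
time: 13.3
eef_pos: [0.6295, -0.1089, 0.0973]
tcp_rot: [0.707, 0.707, 0.001, 0.001]
contact_force: [0.1, -0.2, -0.9]
opening: 0.527
finger_force: 31.0
```

>>> {"op": "step_arm", "data": {
  "increments": [
    [[0,0,0],[0,0,0]],
    [[0,0,0],[0,0,0]],
    [[0,0,0],[0,0,0]]
  ]
}}

```text
time: 13.55
eef_pos: [0.6261, -0.1098, 0.0963]
tcp_rot: [0.707, 0.707, -0.0, -0.001]
contact_force: [-0.4, -0.2, -1.0]
opening: 0.525
finger_force: 31.1
```

```bash
python3 -c "
from h import *
st(); snap('k'); st()"
```

```text
t 13.55 p [ 626.1 -109.8   96.3] yaw 0.0 tilt [-0.002  0.   ] F [-0.4 -0.2 -1. ] open 0.525 ff 31.1 q6 [-0.33  0.34  1.77 -0.    1.03 -0.33]
t 13.6 p [ 625.8 -110.    96.4] yaw -0.0 tilt [-0.001  0.   ] F [-0.7 -0.4 -1.1] open 0.528 ff 31.1 q6 [-0.33  0.34  1.77 -0.    1.03 -0.33]
```

View pics/w_k.png

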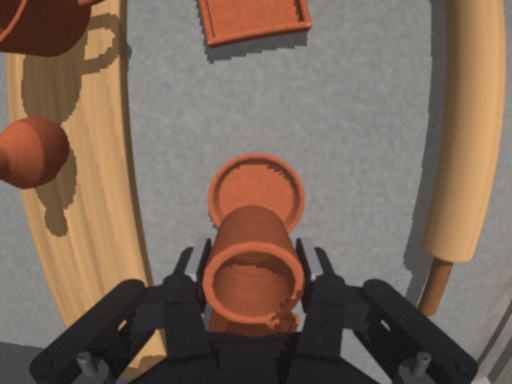

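The wrist view shows the small pot (rim columns 203–304, rows ~241–325) and its saucer (columns 208–305, far edge at row 154).

Run:
```python
from h import *
im,p,q=load('k')
for n,uv,z in (("rim far",(253,241),.133),("rim L",(203,282),.133),("rim R",(304,282),.133),("rim near",(254,325),.133),("saucer far",(256,154),.016),("saucer L",(208,200),.016),("saucer R",(305,200),.016)):
    print(n,tool2(plane(uv,p,q,z)[0],p,0))
```

```text
rim far [ 0.5 24.2]
rim L [-21.    3.9]
rim R [22.4  4. ]
rim near [  1. -21.]
saucer far [ 2.5 37.6]
saucer L [-35.7   0.6]
saucer R [41.8  0.7]
```

>>> {"op": "step_arm", "data": {
  "increments": [
    [[2,-2.5,-20],[0,0,0]],
    [[0,0,-22],[0,0,0]],
    [[0,0,-15],[0,0,0]],
    [[0,0,-8],[0,0,0]],
    [[0,0,-5],[0,0,0]],
    [[0,0,0],[0,0,0]],
    [[0,0,0],[0,0,0]]
  ]
}}

```text
time: 14.18
eef_pos: [0.6293, -0.1127, 0.0274]
tcp_rot: [0.707, 0.707, 0.0, 0.0]
contact_force: [-0.2, -0.2, -0.3]
opening: 0.525
finger_force: 31.1
```

>>> {"op": "step_arm", "data": {
  "increments": [
    [[0,0,-1.5],[0,0,0]],
    [[0,0,-1],[0,0,0]],
    [[0,0,0],[0,0,0]],
    [[0,0,0],[0,0,0]]
  ]
}}

```text
time: 14.52
eef_pos: [0.6293, -0.1125, 0.0248]
tcp_rot: [0.707, 0.707, 0.0, 0.0]
contact_force: [0.2, 0.8, -1.6]
opening: 0.53
finger_force: 31.1
```

>>> {"op": "step_arm", "data": {
  "increments": [
    [[0,0,-1.2],[0,0,0]],
    [[0,0,0],[0,0,0]],
    [[0,0,0],[0,0,0]]
  ]
}}

```text
time: 14.77
eef_pos: [0.6289, -0.1124, 0.0231]
tcp_rot: [0.707, 0.707, -0.0, -0.0]
contact_force: [-0.2, 0.0, -0.6]
opening: 0.53
finger_force: 31.1
```

>>> {"op": "step_arm", "data": {
  "increments": [
    [[0,0,-1.2],[0,0,0]],
    [[0,0,0],[0,0,0]],
    [[0,0,0],[0,0,0]]
  ]
}}

```text
time: 15.02
eef_pos: [0.629, -0.1125, 0.0219]
tcp_rot: [0.707, 0.707, -0.0, -0.0]
contact_force: [-0.3, -0.8, -0.2]
opening: 0.525
finger_force: 31.1
```

>>> {"op": "step_arm", "data": {
  "increments": [
    [[0,0,-1],[0,0,0]],
    [[0,0,0],[0,0,0]],
    [[0,0,0],[0,0,0]]
  ]
}}

```text
time: 15.27
eef_pos: [0.6291, -0.1126, 0.0217]
tcp_rot: [0.707, 0.707, -0.0, 0.0]
contact_force: [-2.1, 0.9, 3.8]
opening: 0.525
finger_force: 31.5
```

Contact. Release, then over to the large planter.

>>> {"op": "step_arm", "data": {
  "increments": [
    [[0,0,0],[0,0,0]],
    [[0,0,0],[0,0,0]],
    [[0,0,0],[0,0,0]],
    [[0,0,0],[0,0,0]],
    [[0,0,0],[0,0,0]],
    [[0,0,0],[0,0,0]],
    [[0,0,10],[0,0,0]],
    [[0,0,25],[0,0,0]]
  ],
  "fingers": 1
}}

```text
time: 15.93
eef_pos: [0.626, -0.1115, 0.0525]
tcp_rot: [0.707, 0.707, -0.002, -0.004]
contact_force: [-1.8, 0.6, -0.4]
opening: 0.998
finger_force: 0.0
```

>>> {"op": "step_arm", "data": {
  "increments": [
    [[0,0,38],[0,0,0]],
    [[0,0,38],[0,0,0]],
    [[0,0,38],[0,0,0]],
    [[-16,34,0],[0,0,0]],
    [[-16,34,0],[0,0,0]],
    [[-16,34,0],[0,0,0]],
    [[-16,34,0],[0,0,0]],
    [[-16,34,0],[0,0,0]]
  ]
}}

```text
time: 16.6
eef_pos: [0.5482, 0.0588, 0.171]
tcp_rot: [0.707, 0.707, 0.0, 0.0]
contact_force: [0.4, -0.1, -0.8]
opening: 1.0
finger_force: 0.0
```

>>> {"op": "step_arm", "data": {
  "increments": [
    [[-17,34,0],[0,0,0]],
    [[-17,34,0],[0,0,0]],
    [[-17,34,0],[0,0,0]],
    [[-17,34,0],[0,0,0]],
    [[-17,35,0],[0,0,0]],
    [[-16,35,0],[0,0,0]],
    [[0,0,0],[0,0,0]],
    [[0,0,0],[0,0,0]]
  ]
}}

```text
time: 17.27
eef_pos: [0.4471, 0.2652, 0.1707]
tcp_rot: [0.706, 0.709, 0.0, 0.0]
contact_force: [0.4, 0.3, -0.8]
opening: 1.001
finger_force: 0.0
```

>>> {"op": "step_arm", "data": {
  "increments": [
    [[0,0,0],[0,0,0]]
  ]
}}

```text
time: 17.35
eef_pos: [0.4482, 0.2635, 0.1705]
tcp_rot: [0.707, 0.707, 0.0, 0.0]
contact_force: [0.9, -0.9, -0.5]
opening: 1.002
finger_force: 0.0
```

Run:
```python
from h import *
st(); snap('l'); st()
for g,z in (((.448,.264),.088),((.445,.163),.068)):
    k,p=blob('l',g,z); w=plane(k,p,Q0,z); print(k.min(0),k.max(0),rect(w),cv2.minEnclosingCircle((w*1000).astype(np.float32)))
```

```text
t 17.35 p [448.2 263.5 170.5] yaw 0.0 tilt [ 0.001 -0.   ] F [ 0.9 -0.9 -0.5] open 1.002 ff 0.0 q6 [ 0.34  0.    2.01 -0.    1.13  0.34]
t 17.4 p [448.5 262.9 170.4] yaw -0.0 tilt [ 0.001 -0.   ] F [ 0.5  1.1 -1.3] open 0.997 ff 0.0 q6 [ 0.34  0.    2.01 -0.    1.13  0.34]
[214 151] [290 234] (array([449.1, 266.6], dtype=float32), array([67. , 62.1], dtype=float32), 54.9) ((448.11370849609375, 268.1840515136719), 35.16084289550781)
[199 236] [300 299] (array([442.4, 176.4], dtype=float32), array([95.2, 69.7], dtype=float32), 16.4) ((446.2179870605469, 178.39466857910156), 53.96272277832031)
```

>>> {"op": "step_arm", "data": {
  "increments": [
    [[0,0,-35],[0,0,0]],
    [[0,0,-35],[0,0,0]],
    [[0,0,-30],[0,0,0]],
    [[0,0,-20],[0,0,0]],
    [[0,0,-10],[0,0,0]],
    [[0,0,0],[0,0,0]],
    [[0,0,0],[0,0,0]]
  ]
}}

```text
time: 17.98
eef_pos: [0.4489, 0.2629, 0.0404]
tcp_rot: [0.708, 0.707, 0.0, 0.0]
contact_force: [-0.2, 0.7, 1.4]
opening: 1.002
finger_force: 0.0
```

>>> {"op": "step_arm", "data": {
  "increments": [
    [[0,0,0],[0,0,0]],
    [[0,0,0],[0,0,0]],
    [[0,0,0],[0,0,0]],
    [[0,0,0],[0,0,0]],
    [[0,0,0],[0,0,0]],
    [[0,0,0],[0,0,0]],
    [[0,0,0],[0,0,0]]
  ],
  "fingers": -1,
  "grip_force": 35
}}

```text
time: 18.57
eef_pos: [0.4496, 0.264, 0.0423]
tcp_rot: [0.707, 0.707, 0.002, 0.001]
contact_force: [-1.7, -1.8, 6.3]
opening: 0.735
finger_force: 37.4
```

```bash
python3 -c "
from h import *
st()"
```

```text
t 18.57 p [449.6 264.   42.3] yaw 0.0 tilt [0.004 0.001] F [-1.7 -1.8  6.3] open 0.735 ff 37.4 q6 [ 0.34  0.19  2.08 -0.    0.87  0.34]
```

>>> {"op": "step_arm", "data": {
  "increments": [
    [[0,0,15],[0,0,0]],
    [[0,0,25],[0,0,0]],
    [[12,0,25],[0,0,0]],
    [[33,-2,0],[0,0,0]],
    [[36,-3,0],[0,0,0]],
    [[36,-3,0],[0,0,0]],
    [[34,-3,0],[0,0,0]],
    [[22,-2,0],[0,0,0]]
  ]
}}

```text
time: 19.23
eef_pos: [0.624, 0.2499, 0.1055]
tcp_rot: [0.707, 0.707, 0.001, 0.001]
contact_force: [0.2, 0.3, -1.7]
opening: 0.733
finger_force: 39.3
```

>>> {"op": "step_arm", "data": {
  "increments": [
    [[0,0,0],[0,0,0]],
    [[0,0,0],[0,0,0]],
    [[0,0,0],[0,0,0]]
  ]
}}

```text
time: 19.48
eef_pos: [0.6198, 0.2505, 0.1043]
tcp_rot: [0.707, 0.707, -0.001, -0.001]
contact_force: [-0.1, 0.1, -2.6]
opening: 0.733
finger_force: 39.5
```

```bash
python3 -c "
from h import *
st(); snap('m'); st()"
```

```text
t 19.48 p [619.8 250.5 104.3] yaw 0.0 tilt [-0.002 -0.   ] F [-0.1  0.1 -2.6] open 0.733 ff 39.5 q6 [0.23 0.4  1.68 0.   1.07 0.23]
t 19.53 p [619.5 250.7 104.4] yaw 0.0 tilt [-0.002 -0.   ] F [-0.6  0.2 -2. ] open 0.733 ff 39.5 q6 [0.23 0.39 1.68 0.   1.07 0.23]
```

View pics/w_m.png

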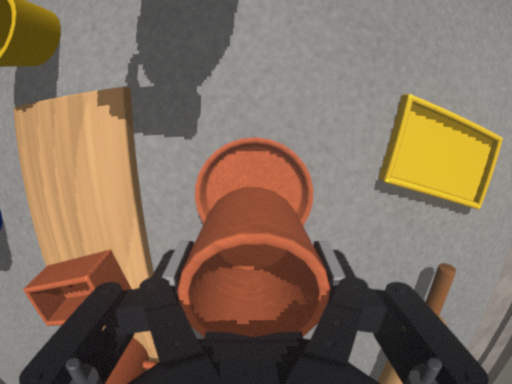

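The large pot's rim spans columns 179–330 with its far edge at row 231. The saucer spans columns 195–313 with its far edge at row 138.

Run:
```python
from h import *
im,p,q=load('m')
for n,uv,z in (("rim far",(254,231),.150),("rim L",(179,285),.150),("rim R",(330,285),.150),("saucer far",(254,138),.016),("saucer L",(195,193),.016),("saucer R",(313,193),.016)):
    print(n,tool2(plane(uv,p,q,z)[0],p,0))
```

```text
rim far [ 0.9 32.9]
rim L [-29.2   8.3]
rim R [31.4  8.3]
saucer far [ 0.9 48.8]
saucer L [-47.6   3.9]
saucer R [49.6  4. ]
```

>>> {"op": "step_arm", "data": {
  "increments": [
    [[0,-1,-20],[0,0,0]],
    [[0,0,-22],[0,0,0]],
    [[0,0,-16],[0,0,0]],
    [[0,0,-8],[0,0,0]],
    [[0,0,-5],[0,0,0]],
    [[0,0,0],[0,0,0]],
    [[0,0,0],[0,0,0]]
  ]
}}

```text
time: 20.12
eef_pos: [0.6212, 0.2499, 0.0348]
tcp_rot: [0.707, 0.707, 0.001, 0.0]
contact_force: [-0.2, -0.1, -1.0]
opening: 0.731
finger_force: 39.5
```

>>> {"op": "step_arm", "data": {
  "increments": [
    [[0,0,-1.2],[0,0,0]],
    [[0,0,0],[0,0,0]],
    [[0,0,0],[0,0,0]]
  ]
}}

```text
time: 20.37
eef_pos: [0.6216, 0.2497, 0.0338]
tcp_rot: [0.707, 0.707, 0.001, 0.0]
contact_force: [-0.1, 0.5, -1.8]
opening: 0.734
finger_force: 39.5
```

>>> {"op": "step_arm", "data": {
  "increments": [
    [[0,0,-1.2],[0,0,0]],
    [[0,0,0],[0,0,0]],
    [[0,0,0],[0,0,0]]
  ]
}}

```text
time: 20.62
eef_pos: [0.621, 0.2495, 0.0316]
tcp_rot: [0.707, 0.707, -0.0, -0.0]
contact_force: [-0.1, 0.4, -2.6]
opening: 0.733
finger_force: 39.5
```

>>> {"op": "step_arm", "data": {
  "increments": [
    [[0,0,-1],[0,0,0]],
    [[0,0,0],[0,0,0]],
    [[0,0,0],[0,0,0]]
  ]
}}

```text
time: 20.87
eef_pos: [0.6212, 0.2495, 0.0306]
tcp_rot: [0.707, 0.707, 0.0, 0.0]
contact_force: [-0.7, -0.3, -2.0]
opening: 0.736
finger_force: 39.4
```

>>> {"op": "step_arm", "data": {
  "increments": [
    [[0,0,-0.7],[0,0,0]],
    [[0,0,0],[0,0,0]],
    [[0,0,0],[0,0,0]]
  ]
}}

```text
time: 21.12
eef_pos: [0.6212, 0.2496, 0.0305]
tcp_rot: [0.707, 0.707, 0.0, 0.0]
contact_force: [-2.2, 0.5, 2.4]
opening: 0.731
finger_force: 39.5
```

Contact. Release, then to the trough, turning -1.27 rad.

>>> {"op": "step_arm", "data": {
  "increments": [
    [[0,0,0],[0,0,0]],
    [[0,0,0],[0,0,0]],
    [[0,0,0],[0,0,0]],
    [[0,0,0],[0,0,0]],
    [[0,0,0],[0,0,0]],
    [[0,0,5],[0,0,0]],
    [[0,0,20],[0,0,0]],
    [[0,0,35],[0,0,0]]
  ],
  "fingers": 1
}}

```text
time: 21.78
eef_pos: [0.6175, 0.2486, 0.0855]
tcp_rot: [0.707, 0.707, -0.004, -0.003]
contact_force: [0.2, 0.3, -0.6]
opening: 1.0
finger_force: 0.0
```

>>> {"op": "step_arm", "data": {
  "increments": [
    [[0,0,40],[0,0,-0.11]],
    [[0,0,40],[0,0,-0.116]],
    [[-20,-10,0],[0,0,-0.116]],
    [[-20,-10,0],[0,0,-0.116]],
    [[-20,-10,0],[0,0,-0.116]],
    [[-20,-10,0],[0,0,-0.116]],
    [[-20,-10,0],[0,0,-0.116]],
    [[-20,-10,0],[0,0,-0.116]]
  ],
  "fingers": 0.6
}}

```text
time: 22.45
eef_pos: [0.5, 0.1891, 0.1702]
tcp_rot: [0.949, 0.316, 0.0, 0.0]
contact_force: [0.2, 0.3, 0.4]
opening: 0.803
finger_force: 0.0
```

>>> {"op": "step_arm", "data": {
  "increments": [
    [[-20,-10,0],[0,0,-0.116]],
    [[-20,-10,0],[0,0,-0.116]],
    [[-16,-7,0],[0,0,-0.116]],
    [[0,0,0],[0,0,0]],
    [[0,0,0],[0,0,0]],
    [[0,0,0],[0,0,0]]
  ]
}}

```text
time: 22.95
eef_pos: [0.4459, 0.1627, 0.1706]
tcp_rot: [0.989, 0.151, 0.001, -0.0]
contact_force: [-0.4, 0.9, -1.0]
opening: 0.801
finger_force: 0.0
```

```bash
python3 -c "
from h import *
st(); snap('n'); st()"
```

```text
t 22.95 p [445.9 162.7 170.6] yaw -72.7 tilt [0.002 0.   ] F [-0.4  0.9 -1. ] open 0.801 ff 0.0 q6 [ 0.14 -0.11  2.11  0.    1.13  1.4 ]
t 23.0 p [446.  162.8 170.4] yaw -72.7 tilt [0.001 0.   ] F [-0.  -0.7  1.3] open 0.798 ff 0.0 q6 [ 0.14 -0.1   2.11  0.    1.13  1.4 ]
```

View pics/w_n.png

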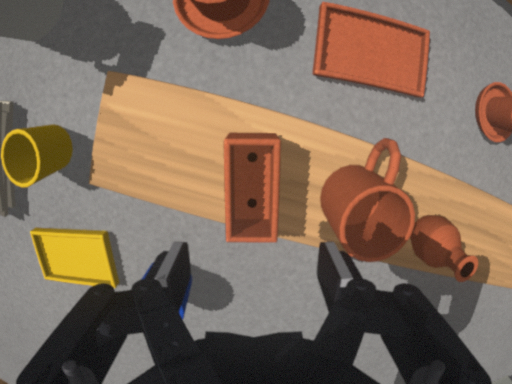

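The trough rim is at columns 225–281, rows 138–241, centred under the TCP and aligned with the fingers. The mug is at (368,215), clear of the right finger. Descending.

>>> {"op": "step_arm", "data": {
  "increments": [
    [[-1,0,-35],[0,0,0]],
    [[0,0,-35],[0,0,0]],
    [[0,0,-35],[0,0,0]],
    [[0,0,-22],[0,0,0]],
    [[0,0,-10],[0,0,0]],
    [[0,0,0],[0,0,0]],
    [[0,0,0],[0,0,0]]
  ]
}}

```text
time: 23.58
eef_pos: [0.4449, 0.1627, 0.0332]
tcp_rot: [0.989, 0.15, 0.0, -0.0]
contact_force: [-0.1, -0.2, -0.2]
opening: 0.801
finger_force: 0.0
```

>>> {"op": "step_arm", "data": {
  "increments": [
    [[0,0,0],[0,0,0]],
    [[0,0,0],[0,0,0]],
    [[0,0,0],[0,0,0]],
    [[0,0,0],[0,0,0]],
    [[0,0,0],[0,0,0]],
    [[0,0,0],[0,0,0]],
    [[0,0,0],[0,0,0]]
  ],
  "fingers": -1,
  "grip_force": 35
}}

```text
time: 24.17
eef_pos: [0.4461, 0.1629, 0.035]
tcp_rot: [0.989, 0.15, 0.002, -0.0]
contact_force: [0.5, 0.4, 8.0]
opening: 0.556
finger_force: 39.0
```

```bash
python3 -c "
from h import *
st()"
```

```text
t 24.17 p [446.1 162.9  35. ] yaw -72.8 tilt [0.005 0.001] F [0.5 0.4 8. ] open 0.556 ff 39.0 q6 [0.14 0.11 2.19 0.   0.84 1.41]
```

>>> {"op": "step_arm", "data": {
  "increments": [
    [[0,0,15],[0,0,0]],
    [[0,0,30],[0,0,0]],
    [[0,0,35],[0,0,0]],
    [[10,-2,30],[0,0,0.112]],
    [[15,-7,0],[0,0,0.112]],
    [[15,-7,0],[0,0,0.112]],
    [[15,-7,0],[0,0,0.112]],
    [[15,-7,0],[0,0,0.112]]
  ]
}}

```text
time: 24.83
eef_pos: [0.5138, 0.1321, 0.1425]
tcp_rot: [0.908, 0.42, -0.0, -0.0]
contact_force: [0.2, -0.1, -1.5]
opening: 0.56
finger_force: 38.1
```

>>> {"op": "step_arm", "data": {
  "increments": [
    [[15,-7,0],[0,0,0.112]],
    [[15,-7,0],[0,0,0.112]],
    [[15,-7,0],[0,0,0.112]],
    [[15,-7,0],[0,0,0.112]],
    [[15,-7,0],[0,0,0.112]],
    [[15,-7,0],[0,0,0.113]],
    [[10,-6,0],[0,0,0.113]],
    [[5,-3,0],[0,0,0.113]]
  ]
}}

```text
time: 25.5
eef_pos: [0.6194, 0.0806, 0.142]
tcp_rot: [0.635, 0.772, -0.001, -0.0]
contact_force: [0.5, 0.5, -2.8]
opening: 0.557
finger_force: 38.1
```

>>> {"op": "step_arm", "data": {
  "increments": [
    [[0,0,-30],[0,0,0]],
    [[0,0,-20],[0,0,0]],
    [[0,0,0],[0,0,0]],
    [[0,0,0],[0,0,0]],
    [[0,0,0],[0,0,0]]
  ]
}}

```text
time: 25.92
eef_pos: [0.6193, 0.0816, 0.0936]
tcp_rot: [0.637, 0.771, 0.0, 0.0]
contact_force: [0.1, -0.1, -2.5]
opening: 0.557
finger_force: 37.9
```

```bash
python3 -c "
from h import *
st(); snap('o'); st()"
```

```text
t 25.92 p [619.3  81.6  93.6] yaw 10.8 tilt [ 0.001 -0.   ] F [ 0.1 -0.1 -2.5] open 0.557 ff 37.9 q6 [-0.03  0.32  1.8  -0.    1.02 -0.22]
t 25.97 p [619.9  81.6  94.4] yaw 10.8 tilt [ 0.003 -0.   ] F [ 0.3  0.3 -2.7] open 0.556 ff 37.9 q6 [-0.03  0.32  1.8  -0.    1.02 -0.22]
```

View pics/w_o.png

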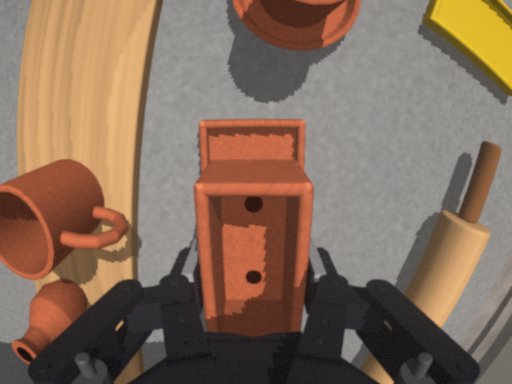

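The trough and saucer are parallel. The trough rim's far edge is at row ~183, columns 196–312. The saucer's far edge is at row ~121, columns 200–305.

Run:
```python
from h import *
im,p,q=load('o')
for n,uv,z in (("rim far L",(196,184),.127),("rim far R",(312,184),.127),("saucer far L",(200,121),.016),("saucer far R",(305,121),.016)):
    print(n,tool2(plane(uv,p,q,z)[0],p,10.8))
```

```text
rim far L [-21.7  46.7]
rim far R [22.9 46.7]
saucer far L [-39.1  63.2]
saucer far R [38.6 63.3]
```

>>> {"op": "step_arm", "data": {
  "increments": [
    [[-1,1,-20],[0,0,0]],
    [[0,0,-22],[0,0,0]],
    [[0,0,-14],[0,0,0]],
    [[0,0,-7],[0,0,0]],
    [[0,0,-3],[0,0,0]],
    [[0,0,0],[0,0,0]],
    [[0,0,0],[0,0,0]]
  ]
}}

```text
time: 26.55
eef_pos: [0.6189, 0.0825, 0.028]
tcp_rot: [0.637, 0.771, 0.001, 0.001]
contact_force: [0.5, -0.1, -2.7]
opening: 0.561
finger_force: 38.0
```

>>> {"op": "step_arm", "data": {
  "increments": [
    [[0,0,-1.5],[0,0,0]],
    [[0,0,-1],[0,0,0]],
    [[0,0,0],[0,0,0]],
    [[0,0,0],[0,0,0]]
  ]
}}

```text
time: 26.88
eef_pos: [0.6182, 0.0825, 0.0247]
tcp_rot: [0.637, 0.771, 0.0, 0.0]
contact_force: [1.1, 0.3, -2.1]
opening: 0.556
finger_force: 38.0
```

>>> {"op": "step_arm", "data": {
  "increments": [
    [[0,0,-1.2],[0,0,0]],
    [[0,0,0],[0,0,0]],
    [[0,0,0],[0,0,0]]
  ]
}}

```text
time: 27.13
eef_pos: [0.6181, 0.0825, 0.0232]
tcp_rot: [0.637, 0.771, 0.0, 0.0]
contact_force: [-0.1, 0.9, -3.1]
opening: 0.558
finger_force: 38.2
```

>>> {"op": "step_arm", "data": {
  "increments": [
    [[0,0,-1],[0,0,0]],
    [[0,0,0],[0,0,0]],
    [[0,0,0],[0,0,0]]
  ]
}}

```text
time: 27.38
eef_pos: [0.6183, 0.0824, 0.0231]
tcp_rot: [0.637, 0.771, -0.0, 0.0]
contact_force: [-3.2, -0.1, 4.8]
opening: 0.554
finger_force: 38.8
```

>>> {"op": "step_arm", "data": {
  "increments": [
    [[0,0,-0.6],[0,0,0]],
    [[0,0,0],[0,0,0]],
    [[0,0,0],[0,0,0]]
  ]
}}

```text
time: 27.63
eef_pos: [0.6183, 0.0824, 0.023]
tcp_rot: [0.637, 0.771, -0.0, 0.0]
contact_force: [-3.9, -1.4, 7.3]
opening: 0.554
finger_force: 39.2
```

Contact. Release, rise, and check the placings from above.

>>> {"op": "step_arm", "data": {
  "increments": [
    [[0,0,0],[0,0,0]],
    [[0,0,0],[0,0,0]],
    [[0,0,0],[0,0,0]],
    [[0,0,0],[0,0,0]],
    [[0,0,0],[0,0,0]],
    [[0,0,5],[0,0,0]],
    [[0,0,20],[0,0,0]],
    [[0,0,35],[0,0,0]]
  ],
  "fingers": 0.7
}}

```text
time: 28.3
eef_pos: [0.6144, 0.0826, 0.0775]
tcp_rot: [0.637, 0.771, -0.003, -0.004]
contact_force: [0.3, -0.5, -1.0]
opening: 0.848
finger_force: 0.0
```

>>> {"op": "step_arm", "data": {
  "increments": [
    [[0,0,38],[0,0,0]],
    [[0,0,38],[0,0,0]],
    [[0,0,38],[0,0,-0.094]],
    [[0,0,38],[0,0,-0.094]],
    [[0,20,0],[0,0,0]],
    [[0,20,0],[0,0,0]],
    [[0,0,0],[0,0,0]],
    [[0,0,0],[0,0,0]]
  ]
}}

```text
time: 28.97
eef_pos: [0.6177, 0.1231, 0.2337]
tcp_rot: [0.706, 0.708, -0.0, 0.0]
contact_force: [0.5, 0.3, -0.2]
opening: 0.85
finger_force: 0.0
```

```bash
python3 -c "
from h import *
st(); snap('p')"
```

```text
t 28.97 p [617.7 123.1 233.7] yaw 0.2 tilt [ 0. -0.] F [ 0.5  0.3 -0.2] open 0.85 ff 0.0 q6 [ 0.04  0.19  1.69 -0.    1.26  0.03]
```

>>> {"op": "step_arm", "data": {
  "increments": [
    [[0,-40,0],[0,0,0]],
    [[0,-40,0],[0,0,0]],
    [[0,-40,0],[0,0,0]],
    [[0,-40,0],[0,0,0]],
    [[0,-40,0],[0,0,0]],
    [[0,-40,0],[0,0,0]],
    [[0,-40,0],[0,0,0]],
    [[0,-40,0],[0,0,0]]
  ]
}}

```text
time: 29.68
eef_pos: [0.617, -0.2004, 0.2328]
tcp_rot: [0.707, 0.707, -0.0, -0.0]
contact_force: [0.3, 0.6, 0.8]
opening: 0.852
finger_force: 0.0
```

>>> {"op": "step_arm", "data": {
  "increments": [
    [[0,-40,0],[0,0,0]],
    [[0,0,0],[0,0,0]],
    [[0,0,0],[0,0,0]],
    [[0,0,0],[0,0,0]]
  ]
}}

```text
time: 30.02
eef_pos: [0.6173, -0.2379, 0.2327]
tcp_rot: [0.707, 0.707, -0.0, -0.001]
contact_force: [-0.3, 0.1, 0.3]
opening: 0.851
finger_force: 0.0
```

```bash
python3 -c "
from h import *
st(); snap('r'); st()
cv2.imwrite('pics/fin.png',cv2.resize(np.hstack([load('p')[0][:300,150:400],load('r')[0][:300,150:400]])[:,:,::-1],(800,480)))"
```

```text
t 30.02 p [ 617.3 -237.9  232.7] yaw -0.0 tilt [-0.001  0.001] F [-0.3  0.1  0.3] open 0.851 ff 0.0 q6 [-0.52  0.26  1.61  0.    1.28 -0.52]
t 30.07 p [ 617.6 -236.9  232.9] yaw 0.1 tilt [-0.001  0.001] F [ 0.7 -0.6  0.3] open 0.851 ff 0.0 q6 [-0.52  0.26  1.61  0.    1.28 -0.52]
```

View pics/fin.png

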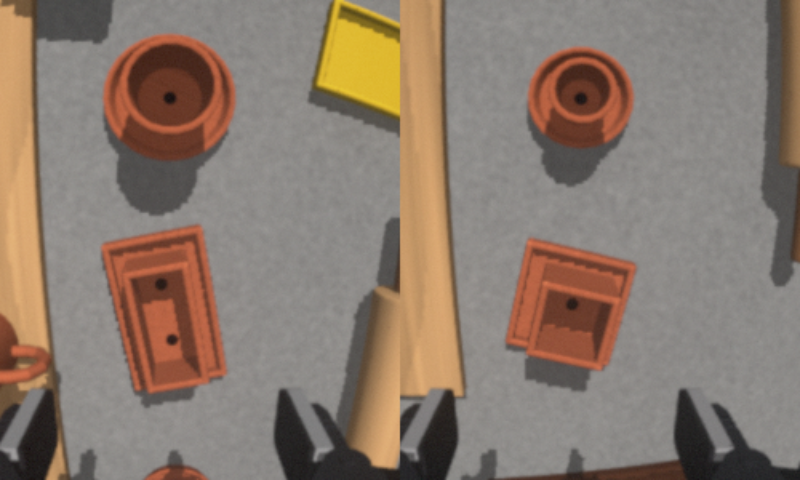

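All four look seated. I check the centres numerically from these pixels.

Run:
```python
from h import *
for n,t,pot,z,sau in (("large","p",(171,86),.076,(170,97)),("trough","p",(167,325),.056,(167,308)),("small","r",(183,88),.058,(180.5,97)),("square","r",(173,326),.068,(171,304))):
    im,p,_=load(t); f=lambda c,z:plane((150+c[0]/1.6,c[1]/1.6),p,Q0,z)[0]*1000
    a,b=f(pot,z),f(sau,.016); print(n,a.round(1),b.round(1),(a-b).round(1))
```

```text
large [621.8 248.5] [621.8 249.5] [ 0. -1.]
trough [619.5  86.1] [619.7  86. ] [-0.1  0.1]
small [ 629.4 -111.1] [ 629.1 -111.5] [0.3 0.5]
square [ 623.2 -270.9] [ 622.4 -271.3] [0.8 0.4]
```

All four centres are within about 1 mm of their saucers and the gripper is clear, so I hand in.

```bash
python3 -c "
from plant import sign_off
print(sign_off())"
```

```text
the job is handed in; nothing more can be done
None
```

All four planters stand in their own saucers, with centres about 1 mm off or less in the last camera check; the mug and vase were not touched, and the job is handed in (no verdict was returned).

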